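# Lay the amber bottle down in its cradle, by way of the tilted rest

## Task

Take the amber bottle with the small red screw cap out of the deep carrier by its cap, lean it in the tilted rest (base on the foot, back in the trough) and let go of it there. Then take it again round its body and lay it gently on its side in the cradle, base at the tall end board and cap at the low one, and let go. Leave the jar, the dish and the tweezers where they are.

Things in the scene. Friction and masses are not known exactly. Their poses are not given: they have to be found in the camera images.
- bottle: Amber bottle, 124 mm tall, about 0.11 kg, upright in either well of the carrier, up to 6 mm off its middle. Round body 60 mm in diameter, straight to 75 mm up, then narrowing shoulders; fixed red ribbed cap, 23 mm in diameter, from 105 to 124 mm up. Origin: centre of the underside; z along the bottle to the cap. Held loosely by the cap it swings. Its turn about z does not matter.
- bottle_top (a point): Centre of the top of the cap, on the bottle's axis 124 mm from its underside.
- carrier: Deep aluminium carrier, fixed; 92 (x) x 178 (y) x 92 mm high, 6 mm walls and floor, two open wells 80 mm square, side by side along its y, centred at y = +43 and -43 mm. Only shoulder and cap of the bottle stand above its rim; fingers do not fit between bottle and wall. Origin: centre of its underside.
- jar: Amber reagent jar with a wide black stopper, 72 mm in diameter, 132 mm tall, loose in the carrier's other well; leave it there. Origin: centre of its underside.
- rest: Tilted rest, fixed: white V trough (first 72 mm of the bottle, 55 mm wide) and foot plate, both at 45 degrees, on an aluminium base 120 (x) x 84 (y) mm. A bottle leans in it at 45 degrees, cap towards the rest's -x, its sides, shoulder and cap free; held at that angle it can be lowered straight down into place. Origin: centre of the base's underside, z up.
- rest_foot (a point): Where the centre of the bottle's underside comes to lie in the rest: 40 mm along the rest's x, 36 mm up.
- rest_top (a point): Where the top of the cap comes to lie in the rest: 48 mm along the rest's -x, 124 mm up.
- cradle: Cradle, fixed: base 164 (x) x 84 (y) x 8 mm, two V saddles 12 mm thick, 55 mm wide, tops 33 mm up, at x = +48 and -4 mm, for a bottle lying along x with its axis 52 mm above the table. Tall end board (76 mm high, inner face at x = +72 mm) for the base, low one (62 mm high, inner face at x = -70 mm) for the cap. Origin: centre of the base's underside, z up.
- cradle_heel (a point): Where the centre of the bottle's underside belongs when it lies in the cradle: 63 mm along the cradle's x, 52 mm up.
- cradle_neck (a point): Where the top of the cap belongs when it lies in the cradle: 61 mm along the cradle's -x, 52 mm up.
- dish: Open clear petri dish, 97 mm in diameter, 18 mm high, loose on the table; a bystander. Origin: centre of its underside.
- flat_tweezers: Steel tweezers lying on the table, 13 x 125 x 10 mm, long along their y, loose; a bystander. Origin: centre of the underside.
Not all that is in view belongs to the job. What is shaped like the bottle but pink is not meant.

How it is judged:
By the outcome, as a careful person would: the job done as asked, in the order asked, and still so for the second after the job is handed in, with the robot touching nothing.
It also fails if it takes over 72 s, if anything falls off the work surface, if the arm or the gripper's body presses on something with over 40 N, if the wrist force passes 120 N, or if a joint passes its speed limit or range.

## Robot

A 6-joint arm with a two-finger parallel gripper is mounted at the origin on a cart in front of the work surface, level with it; the furniture and walls round the work are solid. World frame = base frame: x ahead of the robot, y to its left, z up, the work surface at z = 0. Lengths are in mm, angles in rad, forces in N, time in s.
With the tool pointing down it reaches from about 350 to 775 mm from the base axis. Payload 7.3 kg.
Tool frame: the origin (TCP) lies between the finger pads; the fingertips stand 14 mm ahead of it and the grasp point (between the pads) lies 5 mm behind it; z points along the fingers, y is the line along which they close (so a half turn about z gives the same grasp; the last joint's range is limited). The gripper opens to 92 mm and grips with 3 to 60 N. Pads are 19 mm wide; open, the fingers measure 130 mm over their backs; the gripper's body (75 mm by 190 mm) begins 47 mm behind the grasp point.
Start: joints at [1.024, 0.342, 1.524, -0, 1.275, -0.146], TCP at [204.818, 483.418, 240.741] pointing down, gripper open.
Joint ranges: [-2.53, 2.53], [-0.77, 2.02], [0.04, 2.7], [-1, 4.14], [0.28, 2.66], [-3.11, 3.11]. Speed limits (rad/s): [2.57, 2.57, 3.14, 3.14, 3.14, 3.14].

## Interface

Orientations are given as [roll, pitch, yaw] about the fixed x, y, z axes, in that order (R = Rz(yaw) Ry(pitch) Rx(roll)).
In Python, from plant import get_obs, cams, close_job gives the robot as it stands. The module is installed in compiled form; this text tells all that it offers.
- The arm moves only by the shell command python3 -m creep 'ROWS'. ROWS is JSON, a list of rows, each an object of numbers: "hand": the opening, from 0 (shut) to 1 (fully open); "tx", "ty", "tz": the shift along the tool's x, y, z in m; "spin": the turn about the tool's z in degrees. In form: [{"hand": .., "tx": .., "ty": .., "tz": .., "spin": ..}, ...]. A call has 1 to 5 rows; each row shifts and turns the commanded pose from where the row before left it, along the tool's axes as they then stand; what a row does not reach is not made up. A row lasts 1/8 s, in which the tool goes at most 62.5 mm and 10.7 degrees, less where a joint would pass 70% of its speed; a pose out of reach is approached as far as the arm can. A call is refused whole if a number of a shift passes 0.0625 or a number of a turn 10.7, either way. A call with a gripper value outside its range is refused whole. The fingers move at their own pace and stop on an object; the grip force is fixed at half the most. Time passes only in rows, so rows that do not move let the fingers close. It gives the time, the measured TCP pose, the force, the opening and the grip force at its end, in the units of the state.
- get_obs(): the state, without advancing time (a new reading comes with each control period).
- cams.capture(name): name is "side" or "top"; returns a dict with "color" (420x560x3 uint8, red, green, blue), "K" (3x3 intrinsics, pixels), "R" (3x3) and "t" (3): a world point X has camera coordinates R X + t. Camera axes: x right, y down, z forward; pixel columns grow to the right and rows downward; lengths in mm; the calibration is good to about 2 mm. A picture is of the moment at which its call begins. There is no depth.
- close_job(): hands the job in; it is judged then, once.
The state is a dict: "time": time; "joint_positions": joint angles; "dq": joint speeds; "tau": joint torques, N m; "tool_pos": TCP position; "tcp_rot": TCP orientation; "contact_force": force on the tool from outside, world axes, zero at the start; "moment": the same for the moment, N m; "grip_width": finger opening in mm; "finger_force": force on a finger pad.
Only numpy, scipy, OpenCV 4.12 (cv2) and the standard library are available. Lean on these libraries where they do the work, as an engineer would, in place of code of your own. Each camera call takes 0.05 s, during which the arm holds its last target. There are 200 camera calls.

## Working session

There is one attempt and no reset: what is moved stays moved. The work goes in short steps, Python scripts to look and compute and a shell command to move; the robot and the scene stay as the last step left them, time stands still between calls to the robot, and variables do not carry over. Pictures are saved under pics/ and viewed, at most 10 in all, crops included, and the job is handed in when it is done.

```bash
mkdir -p pics; cat > h.py <<'E'
import numpy as np, cv2
from plant import get_obs, cams, close_job
def snap(n,f):
    c=cams.capture(n); cv2.imwrite(f'pics/{f}.png',c['color'][:,:,::-1]); np.savez(f'pics/{f}.npz',**c); return c
def load(f): return np.load(f'pics/{f}.npz')
def ray(c,u,v):
    C=-c['R'].T@c['t']; d=c['R'].T@np.linalg.solve(c['K'],[u,v,1]); return C,d
def at_z(c,u,v,z):
    C,d=ray(c,u,v); return C+d*(z-C[2])/d[2]
def proj(c,X):
    p=(c['R']@np.atleast_2d(X).T).T+c['t']; p=p@c['K'].T; return p[:,:2]/p[:,2:]
def tri(c1,p1,c2,p2):
    A=[];b=[]
    for c,p in((c1,p1),(c2,p2)):
        C,d=ray(c,*p); d/=np.linalg.norm(d); M=np.eye(3)-np.outer(d,d); A.append(M);b.append(M@C)
    return np.linalg.lstsq(np.vstack(A),np.hstack(b),rcond=None)[0]
E
python3 - <<'E'
from h import *
for n in('top','side'):
    c=snap(n,n+'0'); print(n,(-c['R'].T@c['t']).round(),c['R'][2].round(2),c['K'][0,0])
o=get_obs(); print({k:np.round(v,3) for k,v in o.items()})
E
```

```text
top [461.  13. 989.] [ 0.05  0.03 -1.  ] 386.17127997067837
side [  44. -790.  539.] [ 0.45  0.79 -0.42] 438.3138244601692
{'time': np.float64(0.1), 'joint_positions': array([ 1.024,  0.343,  1.525, -0.   ,  1.275, -0.146]), 'dq': array([ 0.001, -0.001, -0.002,  0.002, -0.   , -0.001]), 'tau': array([ 2.000e-03, -4.320e+01, -2.447e+01,  7.200e-02,  5.300e-02,
       -0.000e+00]), 'tool_pos': array([204.65 , 483.107, 240.13 ]), 'tcp_rot': array([-3.14 , -0.   ,  2.741]), 'contact_force': array([-0.086, -1.15 , -0.533]), 'moment': array([-0.011,  0.045, -0.019]), 'finger_force': np.float64(0.0), 'grip_width': np.float64(91.844)}
```

View pics/top0.png

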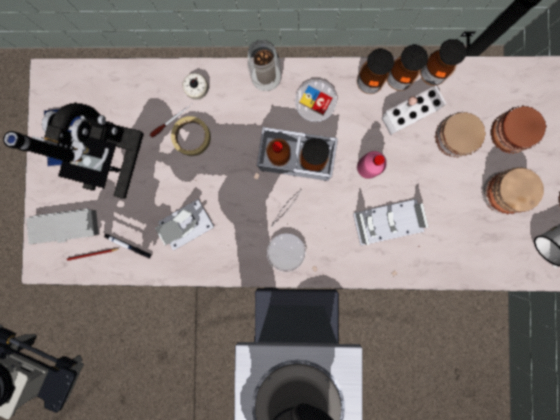

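View pics/side0.png

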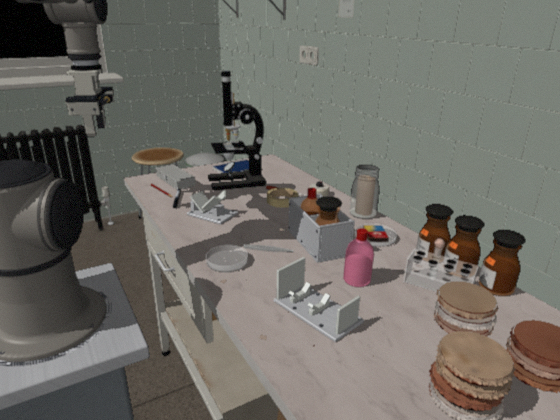

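```bash
python3 - <<'E'
from h import *
t=load('top0');s=load('side0')
def crop(c,u,v,w,h,W=400,H=300): return cv2.resize(c['color'][v:v+h,u:u+w,::-1],(W,H),interpolation=cv2.INTER_CUBIC)
im=np.vstack([np.hstack([crop(t,146,186,80,60),crop(t,350,188,80,60)]),np.hstack([crop(s,175,170,80,60),crop(s,270,250,100,75+15)])])
cv2.imwrite('pics/z0.png',im)
def red(c,lo,hi):
    h=cv2.cvtColor(c['color'],cv2.COLOR_RGB2HSV).astype(int); m=((h[...,0]<6)|(h[...,0]>174))&(h[...,1]>190)&(h[...,2]>110)
    m[:lo[1]]=0;m[hi[1]:]=0;m[:,:lo[0]]=0;m[:,hi[0]:]=0
    y,x=np.nonzero(m);return x.mean(),y.mean(),len(x),x.min(),x.max(),y.min(),y.max()
a=red(t,(262,130),(300,170));b=red(s,(300,180),(318,205));print(a,b)
print(at_z(t,a[0],a[1],130),tri(t,a[:2],s,b[:2]))
E
```

```text
(np.float64(278.219512195122), np.float64(144.390243902439), 41, np.int64(274), np.int64(282), np.int64(141), np.int64(148)) (np.float64(313.5), np.float64(189.5), 4, np.int64(313), np.int64(314), np.int64(189), np.int64(190))
[634.52178912  48.66683522 130.        ] [634.02875287  48.99593181 129.75378963]
```

View pics/z0.png

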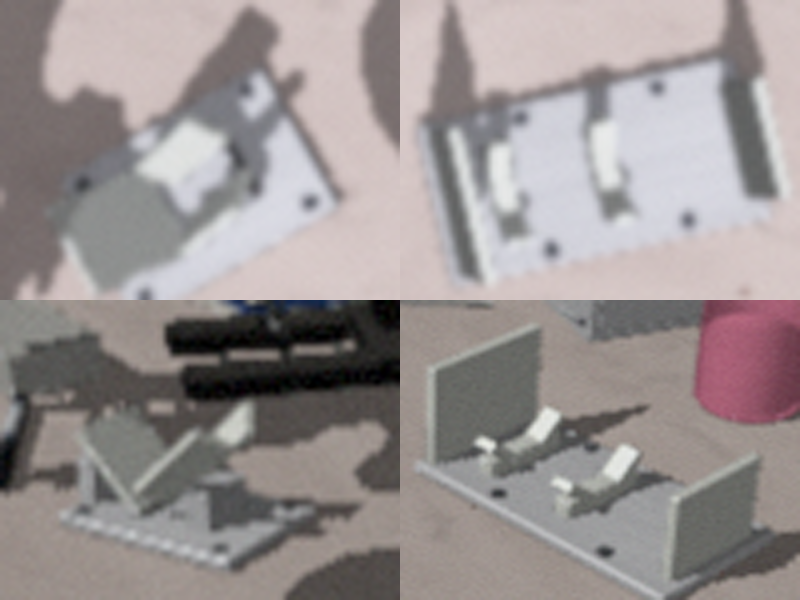

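```bash
cat > fit.py <<'E'
from h import *
from scipy.optimize import least_squares
t=load('top0');s=load('side0')
def T(p,X):
    c,n=np.cos(p[2]),np.sin(p[2]); X=np.atleast_2d(X).astype(float); return np.c_[X[:,0]*c-X[:,1]*n+p[0],X[:,0]*n+X[:,1]*c+p[1],X[:,2]]
def fit(p0,obs):
    f=lambda p: np.hstack([(proj(c,T(p,X))[0]-uv) for c,X,uv in obs])
    r=least_squares(f,p0,x_scale=[10,10,.1]); print(r.x.round(3),np.degrees(r.x[2]).round(1),f(r.x).round(1)); return r.x
tr=lambda x,y:(146+x/5,186+y/5); sr=lambda x,y:(175+x/5,170+(y-300)/5)
tc=lambda x,y:(350+(x-400)/5,188+y/5); sc=lambda x,y:(270+(x-400)*.25,250+(y-300)*.3)
if __name__=='__main__':
    R=[]
    a,b=60,42
    # yaw +120 hypothesis: +x is image left-down; top-right corner A = (-60, ?)
    p=at_z(t,*tr(190,180),8)
    for h in (0,1):
        g=1 if h==0 else -1
        R.append(fit([p[0],p[1],np.radians(120)-h*np.pi],[(t,(-a*g,-b*g,8),tr(265,68)),(t,(-a*g,b*g,8),tr(342,198)),(s,(a*g,b*g,8),sr(62,513)),(s,(-a*g,b*g,8),sr(232,563))]))
    p=at_z(t,*tc(600,170),8)
    C=fit([p[0],p[1],np.radians(102)],[(t,(82,-42,8),tc(420,122)),(t,(82,42,8),tc(463,283)),(t,(-82,-42,8),tc(728,52)),(t,(-82,42,8),tc(772,215)),(s,(82,42,8),sc(417,465)),(s,(-82,42,8),sc(660,595)),(s,(-82,-42,8),sc(768,533))])
    def draw(im,c,p,segs,k,col):
        for P,Q in segs:
            q=(proj(c,T(p,[P,Q]))-k[:2])*k[2:]; cv2.line(im,*[tuple(int(v) for v in e) for e in q],col,1,cv2.LINE_AA)
    r2=.7071;F=np.array([40,0,36.]);A=np.array([-r2,0,r2]);N=np.array([-r2,0,-r2]);Y=np.array([0,1,0])
    v0=F+42*N;w=[F+15*N+27.5*Y,F+15*N-27.5*Y]
    rest=[(v0,v0+72*A)]+[(x,x+72*A) for x in w]+[(v0,x) for x in w]+[(v0+72*A,x+72*A) for x in w]+[(F-15*N+20*Y,F-15*N-20*Y)]
    B=lambda a,b,z:[((a,b,z),(-a,b,z)),((-a,b,z),(-a,-b,z)),((-a,-b,z),(a,-b,z)),((a,-b,z),(a,b,z))]
    rest+=B(60,42,8)
    cr=B(82,42,8)+[((72,-42,76),(72,42,76)),((-70,-42,62),(-70,42,62)),((48,-27.5,33),(48,27.5,33)),((-4,-27.5,33),(-4,27.5,33))]
    z=[]
    for p in R:
        row=[]
        for c,k in((t,(141,186,5,5)),(s,(175,170,5,5))):
            im=cv2.resize(c['color'][k[1]:k[1]+60,k[0]:k[0]+80,::-1],(400,300),interpolation=cv2.INTER_CUBIC); draw(im,c,p,rest,np.array(k),(0,0,255)); row.append(im)
        z.append(np.hstack(row))
    k=(270,250,4,4);im=cv2.resize(s['color'][250:325,270:370,::-1],(400,300),interpolation=cv2.INTER_CUBIC);draw(im,s,C,cr,np.array(k),(0,0,255));
    z=np.vstack(z); cv2.imwrite('pics/ov.png',z); cv2.imwrite('pics/ovc.png',im)
E
python3 fit.py
```

```text
[454.022 287.315   2.096] 120.1 [-0.3 -1.7  0.2  0.8 -0.4  0.7 -0.4  0.4]
[454.022 287.315  -1.046] -59.9 [-0.3 -1.7  0.2  0.8 -0.4  0.7 -0.4  0.4]
[ 463.254 -225.717    1.8  ] 103.2 [-1.3  0.3 -2.3  0.7  0.9  0.  -0.   0.  -1.2 -0.6  0.4  1.7  2.3 -0.1]
```

View pics/ov.png

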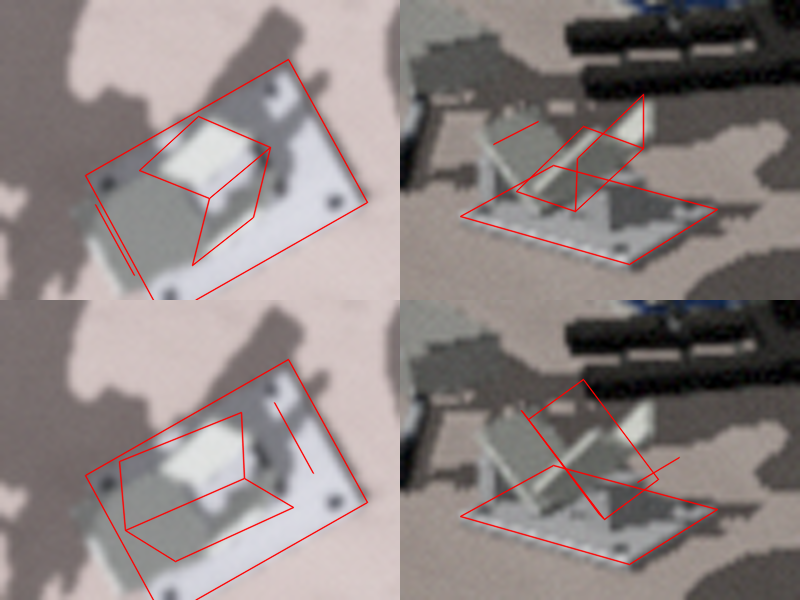

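The trough matches the yaw 120° version of the rest: foot plate at upper left in the side view, trough to the right. The cap points along (0.5, -0.87). The bottle's cap is at about (634, 49, 130), as expected. First I turn the tool so its x lies along the rest's x.

```bash
cat > go.py <<'E'
import sys; from h import *
o=get_obs(); x,y,z=o['tool_pos']; ps=o['tcp_rot'][2]
X,Y,Z,P=[float(a) for a in sys.argv[1:5]]
d=np.array([X-x,Y-y]); tx=d@[np.cos(ps),np.sin(ps)]; ty=d@[np.sin(ps),-np.cos(ps)]
print('at',np.round([x,y,z,np.degrees(ps)],1),'t',round(float(o['time']),2),'w',round(float(o['grip_width']),1),'ff',round(float(o['finger_force']),1),'F',o['contact_force'].round(1))
print('need tx %.1f ty %.1f tz %.1f spin %.1f'%(tx,ty,z-Z,(np.degrees(ps)-P+180)%360-180))
E
python3 - <<'E'
from fit import *
R=np.array([454,287.3,2.096])
# foot-plate top edge: ray ∩ plane z=x-4 (rest frame); pixels in ov.png side panel
for c,uv in((s,(175+(482-400)/5,170+138/5)),(s,(175+(530-400)/5,170+106/5)),(t,(141+72/5,186+212/5)),(t,(141+130/5,186+292/5))):
    C,d=ray(c,*uv); cz,sz=np.cos(R[2]),np.sin(R[2]); M=np.array([[cz,sz,0],[-sz,cz,0],[0,0,1]])
    C=M@(C-[R[0],R[1],0]); d=M@d; k=(C[0]-4-C[2])/(d[2]-d[0]); print('plate',(C+k*d).round(1))
h=cv2.cvtColor(t['color'],cv2.COLOR_RGB2HSV).astype(int)
m=np.zeros(h.shape[:2],bool); m[140:185,352:392]=True
m&=(h[...,0]>160)&(h[...,1]>120)&(h[...,2]>90); y,x=np.nonzero(m); print('pink',len(x),x.min(),x.max(),y.min(),y.max(),at_z(t,x.mean(),y.mean(),60).round(),at_z(t,372,170,30).round())
print('cap pink',at_z(t,379,158,124).round())
E
python3 -m creep '[{"spin":9.2},{"spin":9.2},{"spin":9.2},{"spin":9.2,"hand":0.5}]'
python3 go.py 634.3 48.8 200 120.1
```

```text
plate [55.1 24.1 51.1]
plate [ 58.  -22.3  54. ]
plate [ 59.8 -21.1  55.8]
plate [55.2 26.5 51.2]
pink 351 359 384 152 176 [ 602. -171.   60.] [ 591. -180.   30.]
cap pink [ 606. -177.  124.]
at [204.6 483.1 240.1 157. ] t 0.1 w 91.8 ff 0.0 F [-0.1 -1.2 -0.5]
need tx -565.0 ty -232.3 tz 40.1 spin 36.9invalid input at $[0]: expected keys hand, tx, ty, tz, spin
```

```bash
python3 -m creep '[{"hand":0.5,"tx":0,"ty":0,"tz":0,"spin":9.2},{"hand":0.5,"tx":0,"ty":0,"tz":0,"spin":9.2},{"hand":0.5,"tx":0,"ty":0,"tz":0,"spin":9.2},{"hand":0.5,"tx":0,"ty":0,"tz":0,"spin":9.2}]'
python3 go.py 634.3 48.8 200 120.1
```

```text
time: 0.6
tool_pos: [204.7, 483.2, 240.3]
tcp_rot: [-3.141, 0.0, 2.093]
contact_force: [0.4, 0.1, -0.7]
grip_width: 56.4
finger_force: 0.0
at [204.7 483.2 240.3 119.9] t 0.6 w 56.4 ff 0.0 F [ 0.4  0.1 -0.7]
need tx -590.8 ty 155.5 tz 40.3 spin -0.2
```

```bash
python3 -m creep '[{"hand":0.5,"tx":-0.054,"ty":0.014,"tz":0,"spin":0},{"hand":0.5,"tx":-0.054,"ty":0.014,"tz":0,"spin":0},{"hand":0.5,"tx":-0.054,"ty":0.014,"tz":0,"spin":0},{"hand":0.5,"tx":-0.054,"ty":0.014,"tz":0,"spin":0},{"hand":0.5,"tx":-0.054,"ty":0.014,"tz":0,"spin":0}]'
python3 -m creep '[{"hand":0.5,"tx":-0.054,"ty":0.014,"tz":0.004,"spin":0},{"hand":0.5,"tx":-0.054,"ty":0.014,"tz":0.004,"spin":0},{"hand":0.5,"tx":-0.054,"ty":0.014,"tz":0.004,"spin":0},{"hand":0.5,"tx":-0.054,"ty":0.014,"tz":0.004,"spin":0},{"hand":0.5,"tx":-0.03,"ty":0.01,"tz":0.004,"spin":0}]'
python3 go.py 634.3 48.8 200 120.1
```

```text
time: 1.23
tool_pos: [402.2, 283.9, 240.5]
tcp_rot: [-3.141, -0.0, 2.099]
contact_force: [0.9, -0.2, -0.4]
grip_width: 45.9
finger_force: 0.0
time: 1.85
tool_pos: [583.5, 103.7, 219.9]
tcp_rot: [-3.141, -0.0, 2.096]
contact_force: [-0.2, 0.7, -0.9]
grip_width: 46.0
finger_force: 0.0
at [583.5 103.7 219.9 120.1] t 1.85 w 46.0 ff 0.0 F [-0.2  0.7 -0.9]
need tx -73.0 ty 16.4 tz 19.9 spin 0.0
```

```bash
python3 -m creep '[{"hand":0.5,"tx":-0.037,"ty":0.008,"tz":0.015,"spin":0},{"hand":0.5,"tx":-0.036,"ty":0.008,"tz":0.015,"spin":0},{"hand":0.5,"tx":0,"ty":0,"tz":0,"spin":0}]'
python3 go.py 634.3 48.8 131 120.1
```

```text
time: 2.22
tool_pos: [632.9, 49.0, 188.2]
tcp_rot: [-3.138, -0.002, 2.096]
contact_force: [-0.0, 1.2, 0.1]
grip_width: 46.0
finger_force: 0.0
at [632.9  49.  188.2 120.1] t 2.23 w 46.0 ff 0.0 F [-0.   1.2  0.1]
need tx -0.8 ty 1.1 tz 57.2 spin -0.0
```

```bash
python3 - <<'E'
from h import *
t=snap('top','t1');s=snap('side','s1')
im=np.hstack([cv2.resize(c['color'][v:v+75,u:u+75,::-1],(400,400),interpolation=cv2.INTER_CUBIC) for c,u,v in((t,245,110),(s,280,145))]); cv2.imwrite('pics/z1.png',im)
E
```

```text
(no output)
```

View pics/z1.png

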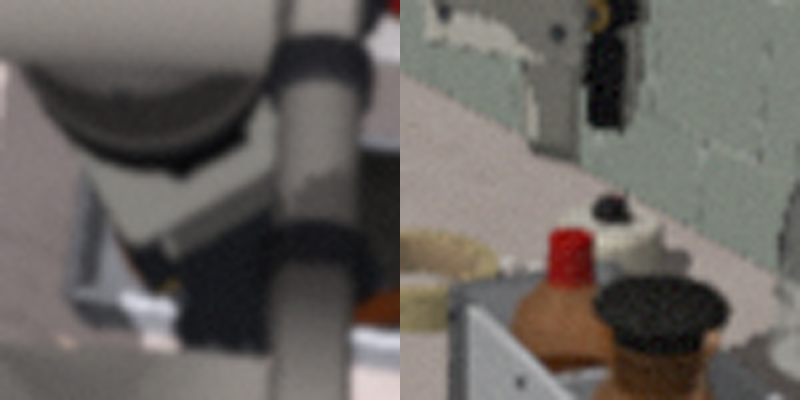

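The side crop shows the red cap near (572, 258), directly below and between the two fingertips at (555, 150) and (605, 125). I'll go down and close on the cap.

```bash
python3 -m creep '[{"hand":0.5,"tx":-0.001,"ty":0.001,"tz":0.025,"spin":0},{"hand":0.5,"tx":0,"ty":0,"tz":0.02,"spin":0},{"hand":0.5,"tx":0,"ty":0,"tz":0.012,"spin":0},{"hand":0.1,"tx":0,"ty":0,"tz":0,"spin":0},{"hand":0.1,"tx":0,"ty":0,"tz":0,"spin":0}]'
python3 -m creep '[{"hand":0.1,"tx":0,"ty":0,"tz":0,"spin":0},{"hand":0.1,"tx":0,"ty":0,"tz":0,"spin":0}]'
python3 go.py 634.3 48.8 131 120.1
```

```text
time: 2.95
tool_pos: [634.6, 51.1, 134.9]
tcp_rot: [3.14, 0.001, 2.099]
contact_force: [-0.3, -0.1, 0.7]
grip_width: 30.4
finger_force: 0.0
time: 3.2
tool_pos: [634.5, 50.7, 134.7]
tcp_rot: [3.14, 0.001, 2.098]
contact_force: [-0.7, 0.3, 4.1]
grip_width: 21.2
finger_force: 30.0
at [634.5  50.7 134.7 120.2] t 3.2 w 21.2 ff 30.0 F [-0.7  0.3  4.1]
need tx -1.5 ty -1.1 tz 3.7 spin 0.1
```

```bash
python3 -m creep '[{"hand":0.4,"tx":0,"ty":0,"tz":0,"spin":0},{"hand":0.4,"tx":-0.001,"ty":-0.001,"tz":0.004,"spin":0},{"hand":0.1,"tx":0,"ty":0,"tz":0,"spin":0},{"hand":0.1,"tx":0,"ty":0,"tz":0,"spin":0},{"hand":0.1,"tx":0,"ty":0,"tz":0,"spin":0}]'
python3 -m creep '[{"hand":0.1,"tx":0,"ty":0,"tz":0,"spin":0},{"hand":0.1,"tx":0,"ty":0,"tz":-0.01,"spin":0},{"hand":0.1,"tx":0,"ty":0,"tz":-0.02,"spin":0},{"hand":0.1,"tx":0,"ty":0,"tz":-0.03,"spin":0}]'
python3 go.py 634.3 48.8 131 120.1; python3 - <<'E'
from h import *
s=snap('side','s2'); cv2.imwrite('pics/z2.png',cv2.resize(s['color'][120:250,260:390,::-1],(520,520),interpolation=cv2.INTER_CUBIC))
E
```

```text
time: 3.82
tool_pos: [633.6, 49.4, 129.4]
tcp_rot: [-3.141, -0.0, 2.098]
contact_force: [-0.1, 0.6, -1.4]
grip_width: 22.3
finger_force: 25.8
time: 4.32
tool_pos: [633.4, 49.4, 190.3]
tcp_rot: [-3.14, -0.001, 2.099]
contact_force: [0.4, -0.0, -2.0]
grip_width: 22.1
finger_force: 26.0
at [633.4  49.4 190.3 120.2] t 4.33 w 22.1 ff 26.0 F [ 0.4 -0.  -2. ]
need tx -1.0 ty 0.5 tz 59.3 spin 0.1
```

View pics/z2.png

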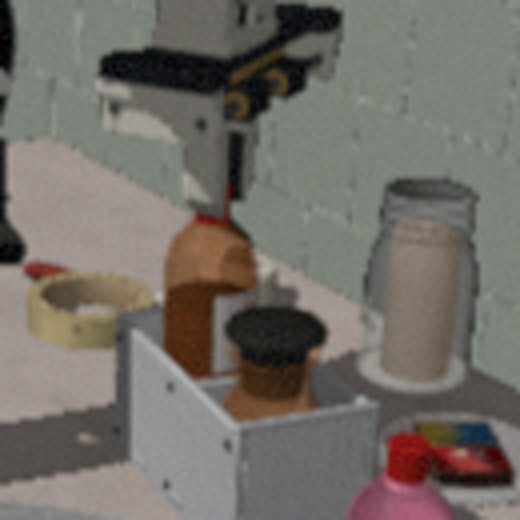

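The bottle came up upright, held by its cap just above the jar's stopper at (275, 325). I'll raise it clear and carry it to the rest.

```bash
python3 -m creep '[{"hand":0.1,"tx":0,"ty":0,"tz":-0.04,"spin":0},{"hand":0.1,"tx":0.015,"ty":-0.002,"tz":-0.015,"spin":0},{"hand":0.1,"tx":0.035,"ty":-0.004,"tz":0,"spin":0},{"hand":0.1,"tx":0.045,"ty":-0.005,"tz":0,"spin":0},{"hand":0.1,"tx":0.05,"ty":-0.006,"tz":0,"spin":0}]'
python3 -m creep '[{"hand":0.1,"tx":0.05,"ty":-0.006,"tz":0,"spin":0},{"hand":0.1,"tx":0.05,"ty":-0.006,"tz":0,"spin":0},{"hand":0.1,"tx":0.045,"ty":-0.005,"tz":0,"spin":0},{"hand":0.1,"tx":0.03,"ty":-0.003,"tz":0,"spin":0},{"hand":0.1,"tx":0.008,"ty":0,"tz":0.0,"spin":0}]'
python3 go.py 437.5 315.8 195 120.1
```

```text
time: 5.0
tool_pos: [544.3, 167.4, 244.0]
tcp_rot: [-3.141, -0.001, 2.098]
contact_force: [0.5, 0.5, -1.1]
grip_width: 22.1
finger_force: 27.1
time: 5.62
tool_pos: [434.5, 315.6, 244.4]
tcp_rot: [-3.141, -0.0, 2.101]
contact_force: [0.9, -0.4, -1.2]
grip_width: 22.1
finger_force: 27.2
at [434.5 315.6 244.4 120.4] t 5.62 w 22.1 ff 27.2 F [ 0.9 -0.4 -1.2]
need tx -1.3 ty 2.7 tz 49.4 spin 0.3
```

```bash
python3 -m creep '[{"hand":0.1,"tx":-0.001,"ty":0.003,"tz":0.025,"spin":0},{"hand":0.1,"tx":0,"ty":0,"tz":0.025,"spin":0},{"hand":0.1,"tx":0,"ty":0,"tz":0.006,"spin":0},{"hand":0.1,"tx":0,"ty":0,"tz":0,"spin":0}]'
python3 go.py 437.5 315.8 176.4 120.1
python3 -m creep '[{"hand":0.1,"tx":0,"ty":0,"tz":0.003,"spin":0},{"hand":0.1,"tx":0,"ty":0,"tz":0.003,"spin":0},{"hand":0.1,"tx":0,"ty":0,"tz":0.003,"spin":0}]'
python3 go.py 437.5 315.8 176.4 120.1
```

```text
time: 6.12
tool_pos: [439.9, 314.5, 188.8]
tcp_rot: [-3.141, 0.0, 2.098]
contact_force: [0.8, -0.2, -1.4]
grip_width: 22.2
finger_force: 27.3
at [439.9 314.5 188.8 120.2] t 6.12 w 22.2 ff 27.3 F [ 0.8 -0.2 -1.4]
need tx 2.4 ty -1.4 tz 12.4 spin 0.1
time: 6.5
tool_pos: [439.8, 314.8, 179.9]
tcp_rot: [3.141, 0.0, 2.098]
contact_force: [1.2, -0.3, -0.4]
grip_width: 21.9
finger_force: 27.3
at [439.8 314.8 179.9 120.2] t 6.5 w 21.9 ff 27.3 F [ 1.2 -0.3 -0.4]
need tx 2.0 ty -1.5 tz 3.5 spin 0.1
```

```bash
cat > rf.py <<'E'
import sys; from h import *
P={'rest':(454,287.3,2.096),'cradle':(463.3,-225.7,1.8)}[sys.argv[1]]
o=get_obs();d=o['tool_pos'][:2]-P[:2];c,n=np.cos(P[2]),np.sin(P[2]);f=o['contact_force']
print('local x %.1f y %.1f z %.1f | F local x %.1f y %.1f z %.1f | M %s'%(d@[c,n],d@[-n,c],o['tool_pos'][2],f[:2]@[c,n],f[:2]@[-n,c],f[2],o['moment'].round(2)))
E
python3 -m creep '[{"hand":0.1,"tx":0.001,"ty":-0.001,"tz":0.003,"spin":0},{"hand":0.1,"tx":0,"ty":0,"tz":0.002,"spin":0}]'; python3 rf.py rest
python3 -m creep '[{"hand":0.1,"tx":0,"ty":0,"tz":0.002,"spin":0},{"hand":0.1,"tx":0,"ty":0,"tz":0.002,"spin":0}]'; python3 rf.py rest
```

```text
time: 6.75
tool_pos: [439.5, 315.2, 176.4]
tcp_rot: [3.138, 0.001, 2.099]
contact_force: [0.7, -4.1, 15.9]
grip_width: 22.0
finger_force: 29.3
local x 31.4 y -1.4 z 176.4 | F local x -3.9 y 1.5 z 15.9 | M [-0.71  0.06  0.07]
time: 7.0
tool_pos: [441.5, 315.2, 175.5]
tcp_rot: [3.132, 0.003, 2.099]
contact_force: [0.3, -7.7, 31.6]
grip_width: 22.0
finger_force: 33.6
local x 30.4 y -3.2 z 175.5 | F local x -6.8 y 3.6 z 31.6 | M [-1.55  0.18  0.01]
```

Contact came at z ≈ 177, where the foot plate's edge was predicted. Next I swing the cap along the arc about that edge.

```bash
python3 -m creep '[{"hand":0.1,"tx":-0.006,"ty":-0.001,"tz":0.0,"spin":0},{"hand":0.1,"tx":-0.006,"ty":0,"tz":0.001,"spin":0},{"hand":0.1,"tx":-0.006,"ty":0,"tz":0.002,"spin":0}]'; python3 rf.py rest
python3 -m creep '[{"hand":0.1,"tx":-0.006,"ty":0,"tz":0.0025,"spin":0},{"hand":0.1,"tx":-0.006,"ty":0,"tz":0.003,"spin":0}]'; python3 rf.py rest
```

```text
time: 7.38
tool_pos: [448.8, 299.0, 170.5]
tcp_rot: [3.135, 0.002, 2.099]
contact_force: [1.5, -3.7, 13.1]
grip_width: 22.3
finger_force: 31.4
local x 12.7 y -1.3 z 170.5 | F local x -3.9 y 0.5 z 13.1 | M [-0.62 -0.14 -0.02]
time: 7.62
tool_pos: [455.1, 288.4, 164.9]
tcp_rot: [3.135, 0.003, 2.099]
contact_force: [2.8, -4.4, 10.8]
grip_width: 21.9
finger_force: 32.0
local x 0.4 y -1.4 z 164.9 | F local x -5.2 y -0.3 z 10.8 | M [-0.76 -0.33 -0.  ]
```

```bash
python3 -m creep '[{"hand":0.1,"tx":-0.006,"ty":0,"tz":0.0035,"spin":0},{"hand":0.1,"tx":-0.0055,"ty":0,"tz":0.004,"spin":0},{"hand":0.1,"tx":-0.0055,"ty":0,"tz":0.004,"spin":0},{"hand":0.1,"tx":-0.0055,"ty":0,"tz":0.0045,"spin":0}]'; python3 rf.py rest
python3 -m creep '[{"hand":0.1,"tx":-0.005,"ty":0,"tz":0.005,"spin":0},{"hand":0.1,"tx":-0.005,"ty":0,"tz":0.0055,"spin":0},{"hand":0.1,"tx":-0.005,"ty":0,"tz":0.006,"spin":0}]'; python3 rf.py rest
```

```text
time: 8.12
tool_pos: [466.7, 268.4, 148.5]
tcp_rot: [3.135, 0.004, 2.098]
contact_force: [3.5, -6.7, 9.5]
grip_width: 21.6
finger_force: 32.6
local x -22.7 y -1.5 z 148.5 | F local x -7.6 y 0.3 z 9.5 | M [-0.96 -0.53 -0.02]
time: 8.5
tool_pos: [474.3, 255.1, 131.7]
tcp_rot: [3.136, 0.004, 2.099]
contact_force: [4.5, -9.5, 11.9]
grip_width: 21.8
finger_force: 33.7
local x -38.0 y -1.4 z 131.7 | F local x -10.5 y 0.9 z 11.9 | M [-1.57 -0.48  0.05]
```

```bash
python3 -m creep '[{"hand":0.1,"tx":-0.0035,"ty":0,"tz":0.004,"spin":0},{"hand":0.1,"tx":-0.001,"ty":0,"tz":0.002,"spin":0},{"hand":0.1,"tx":0,"ty":0,"tz":0,"spin":0}]'; python3 rf.py rest
python3 - <<'E'
from h import *
t=snap('top','t3');s=snap('side','s3')
im=np.hstack([cv2.resize(c['color'][v:v+80,u:u+80,::-1],(400,400),interpolation=cv2.INTER_CUBIC) for c,u,v in((t,150,175),(s,170,140))]); cv2.imwrite('pics/z3.png',im)
E
```

```text
time: 8.88
tool_pos: [476.7, 251.1, 127.6]
tcp_rot: [3.135, 0.005, 2.099]
contact_force: [0.7, -10.7, 23.6]
grip_width: 21.8
finger_force: 35.0
local x -42.7 y -1.5 z 127.6 | F local x -9.6 y 4.8 z 23.6 | M [-1.76  0.12  0.03]
```

View pics/z3.png

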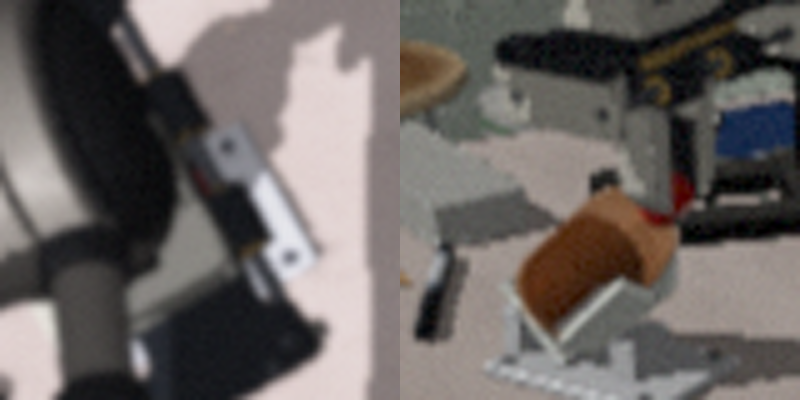

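The side crop shows the bottle lying in the V trough with its base on the foot plate (about (550, 300)), and the rising force says it is seated. I'll ease off the load and let go.

```bash
python3 -m creep '[{"hand":0.1,"tx":0.001,"ty":0,"tz":-0.003,"spin":0},{"hand":0.35,"tx":0,"ty":0,"tz":0,"spin":0},{"hand":0.5,"tx":0,"ty":0,"tz":0,"spin":0},{"hand":0.5,"tx":0,"ty":0,"tz":0,"spin":0}]'; python3 rf.py rest
python3 -m creep '[{"hand":0.5,"tx":0,"ty":0,"tz":-0.015,"spin":0},{"hand":0.5,"tx":0,"ty":0,"tz":-0.02,"spin":0},{"hand":1,"tx":0.0,"ty":0,"tz":-0.03,"spin":0},{"hand":1,"tx":0.035,"ty":0,"tz":0,"spin":0},{"hand":1,"tx":0,"ty":0,"tz":0,"spin":0}]'; python3 rf.py rest
python3 - <<'E'
from h import *
s=snap('side','s4'); h=cv2.cvtColor(s['color'],cv2.COLOR_RGB2HSV).astype(int)
m=((h[...,0]<6)|(h[...,0]>174))&(h[...,1]>150)&(h[...,2]>70); m[:, :280]=m[:,:280]; m[:130]=0; m[230:]=0; m[:,:180]=0; m[:,270:]=0
y,x=np.nonzero(m); print(len(x),x.mean(),y.mean(),x.min(),x.max(),y.min(),y.max())
P=(454,287.3,2.096);c,n=np.cos(P[2]),np.sin(P[2]);q=lambda a,b,z:[P[0]+a*c-b*n,P[1]+a*n+b*c,z]
print(proj(s,[q(-48,0,124),q(-34.5,0,110.5),q(-41,0,117)]))
cv2.imwrite('pics/z4.png',cv2.resize(s['color'][120:240,160:280,::-1],(480,480),interpolation=cv2.INTER_CUBIC))
E
```

```text
time: 9.48
tool_pos: [472.9, 253.4, 126.4]
tcp_rot: [-3.141, -0.0, 2.099]
contact_force: [0.1, 0.9, 0.2]
grip_width: 44.2
finger_force: 0.0
local x -38.8 y 0.6 z 126.4 | F local x 0.7 y -0.6 z 0.2 | M [-0.05 -0.01  0.01]
time: 10.1
tool_pos: [454.9, 285.0, 192.9]
tcp_rot: [3.14, -0.0, 2.101]
contact_force: [0.1, -0.2, 0.0]
grip_width: 71.2
finger_force: 0.0
local x -2.5 y 0.4 z 192.9 | F local x -0.2 y 0.0 z 0.0 | M [-0.04  0.04 -0.  ]
79 226.22784810126583 179.79746835443038 217 269 175 188
[[224.91872549 177.63150304]
 [221.1063784  181.36669035]
 [222.93254401 179.57748531]]
```

View pics/z4.png

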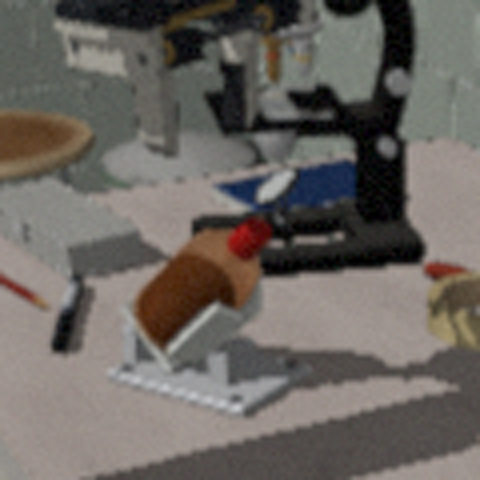

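Released: the cap is at crop (250, 238), image pixel (222.5, 179.5), and rest_top's cap middle was predicted at (222.9, 179.6). It leans properly, with nothing touching it. Next is the body grasp.

```bash
python3 -m creep '[{"hand":1,"tx":-0.002,"ty":0,"tz":0.02,"spin":0},{"hand":1,"tx":0,"ty":0,"tz":0.03,"spin":0},{"hand":1,"tx":0,"ty":0,"tz":0.03,"spin":0},{"hand":1,"tx":0,"ty":0,"tz":0.02,"spin":0},{"hand":1,"tx":0,"ty":0,"tz":0,"spin":0}]'; python3 rf.py rest
```

```text
time: 10.78
tool_pos: [456.1, 280.8, 90.5]
tcp_rot: [-3.138, -0.0, 2.098]
contact_force: [-0.2, 0.7, 0.4]
grip_width: 91.7
finger_force: 0.0
local x -6.6 y 1.5 z 90.5 | F local x 0.7 y -0.2 z 0.4 | M [-0.03  0.03 -0.01]
```

```bash
python3 -m creep '[{"hand":1,"tx":0.001,"ty":0.001,"tz":0.004,"spin":0},{"hand":0.5,"tx":0,"ty":0,"tz":0,"spin":0},{"hand":0.5,"tx":0,"ty":0,"tz":0,"spin":0},{"hand":0.5,"tx":0,"ty":0,"tz":0,"spin":0},{"hand":0.5,"tx":0,"ty":0,"tz":0,"spin":0}]'; python3 rf.py rest
python3 -m creep '[{"hand":0.5,"tx":0,"ty":0,"tz":0,"spin":0},{"hand":0.5,"tx":0,"ty":0,"tz":0,"spin":0}]'; python3 rf.py rest
```

```text
time: 11.4
tool_pos: [456.7, 283.0, 87.9]
tcp_rot: [-3.141, -0.0, 2.099]
contact_force: [-3.1, -1.8, 3.5]
grip_width: 56.5
finger_force: 28.4
local x -5.1 y -0.2 z 87.9 | F local x 0.0 y 3.6 z 3.5 | M [-0.25  0.28  0.02]
time: 11.65
tool_pos: [456.7, 283.0, 87.9]
tcp_rot: [-3.141, -0.0, 2.099]
contact_force: [-3.6, -1.7, 5.4]
grip_width: 56.2
finger_force: 30.0
local x -5.1 y -0.2 z 87.9 | F local x 0.3 y 3.9 z 5.4 | M [-0.31  0.46  0.01]
```

```bash
python3 -m creep '[{"hand":0.8,"tx":0,"ty":0,"tz":0,"spin":0},{"hand":0.8,"tx":-0.003,"ty":0,"tz":0.004,"spin":0},{"hand":0.8,"tx":0,"ty":0,"tz":0,"spin":0}]'; python3 rf.py rest

```

```text
time: 12.02
tool_pos: [458.6, 280.3, 83.2]
tcp_rot: [-3.141, -0.0, 2.098]
contact_force: [0.1, -0.5, -0.0]
grip_width: 73.1
finger_force: 0.0
local x -8.3 y -0.4 z 83.2 | F local x -0.5 y 0.1 z -0.0 | M [-0.06  0.   -0.05]
```

```bash
python3 -m creep '[{"hand":0.5,"tx":0,"ty":0,"tz":0,"spin":0},{"hand":0.5,"tx":0,"ty":0,"tz":0,"spin":0},{"hand":0.5,"tx":0,"ty":0,"tz":0,"spin":0},{"hand":0.5,"tx":0,"ty":0,"tz":0,"spin":0}]'; python3 rf.py rest

```

```text
time: 12.52
tool_pos: [458.2, 280.4, 83.8]
tcp_rot: [-3.141, -0.0, 2.099]
contact_force: [-1.1, -1.4, 1.1]
grip_width: 56.0
finger_force: 30.0
local x -8.0 y -0.2 z 83.8 | F local x -0.7 y 1.7 z 1.1 | M [-0.26  0.38 -0.02]
```

```bash
python3 -m creep '[{"hand":0.5,"tx":0,"ty":0,"tz":-0.006,"spin":0},{"hand":0.5,"tx":0,"ty":0,"tz":-0.012,"spin":0},{"hand":0.5,"tx":0,"ty":0,"tz":-0.012,"spin":0},{"hand":0.5,"tx":0,"ty":0,"tz":0,"spin":0}]'; python3 rf.py rest; python3 go.py 463 -226 200 103
python3 - <<'E'
from h import *
s=snap('side','s5'); h=cv2.cvtColor(s['color'],cv2.COLOR_RGB2HSV).astype(int)
m=((h[...,0]<6)|(h[...,0]>174))&(h[...,1]>150)&(h[...,2]>70); m[:130]=0; m[230:]=0; m[:,:180]=0; m[:,250:]=0
y,x=np.nonzero(m); print(len(x),x.mean(),y.mean(),x.min(),x.max(),y.min(),y.max())
o=get_obs(); 
def amb(f):
    c=load(f)['color'] if isinstance(f,str) else f
    h=cv2.cvtColor(c,cv2.COLOR_RGB2HSV).astype(int); m=(h[...,0]>6)&(h[...,0]<16)&(h[...,1]>140)&(h[...,2]>50); m[:130]=0; m[230:]=0; m[:,:175]=0; m[:,240:]=0
    y,x=np.nonzero(m); return len(x),x.mean(),y.mean(),cv2.minAreaRect(np.c_[x,y].astype(np.float32))
print(amb('s4'),amb(s['color']))
E
```

```text
time: 13.02
tool_pos: [459.3, 280.9, 115.2]
tcp_rot: [3.138, 0.0, 2.099]
contact_force: [0.5, -0.0, -1.9]
grip_width: 56.2
finger_force: 29.9
local x -8.2 y -1.4 z 115.2 | F local x -0.3 y -0.4 z -1.9 | M [-0.06  0.08  0.02]
at [459.3 280.9 115.2 120.2] t 13.03 w 56.2 ff 29.9 F [ 0.5 -0.  -1.9]
need tx -439.8 ty -252.1 tz -84.8 spin 17.2
63 221.63492063492063 168.3015873015873 217 226 164 173
(350, np.float64(206.72571428571428), np.float64(191.49714285714285), ((212.5946502685547, 169.37277221679688), (56.29657745361328, 56.18778991699219), 67.61986541748047)) (254, np.float64(208.5748031496063), np.float64(181.77165354330708), ((218.39691162109375, 166.73194885253906), (22.80152702331543, 66.88558959960938), 33.424808502197266))
```

The bottle lifted with the gripper: the cap rose 11 px, as expected for 31 mm. I'll raise it, turn to the cradle's direction and refine the cradle's pose from its board tops.

```bash
python3 -m creep '[{"hand":0.5,"tx":0,"ty":0,"tz":-0.03,"spin":0},{"hand":0.5,"tx":0,"ty":0,"tz":-0.04,"spin":5.7},{"hand":0.5,"tx":0,"ty":0,"tz":-0.02,"spin":5.8},{"hand":0.5,"tx":0,"ty":0,"tz":0,"spin":5.7}]'
python3 - <<'E'
from fit import *
C=fit([463,-226,1.8],[(t,(82,-42,8),tc(420,122)),(t,(82,42,8),tc(463,283)),(t,(-82,42,8),tc(772,215)),
 (t,(76,-42,76),tc(452,128)),(t,(76,42,76),tc(487,282)),(t,(-74,-42,62),tc(752,80)),(t,(-74,42,62),tc(783,195)),
 (s,(82,42,8),sc(417,465)),(s,(-82,42,8),sc(660,595)),(s,(76,42,76),sc(432,370)),(s,(76,-42,76),sc(540,328)),(s,(-74,42,62),sc(675,490)),(s,(-74,-42,62),sc(757,458)),
 (t,(48,0,20),tc(508,190)),(t,(-4,0,20),tc(610,165))])
c,n=np.cos(C[2]),np.sin(C[2]); print(C[:2]+2*np.array([c,n]))
E
python3 go.py 463 -223.7 150 103
```

```text
time: 13.58
tool_pos: [459.2, 280.9, 205.4]
tcp_rot: [3.138, -0.001, 1.795]
contact_force: [0.7, 0.1, -1.7]
grip_width: 56.2
finger_force: 29.9
[ 464.248 -225.741    1.808] 103.6 [-1.3  0.2 -2.1  0.5  0.1 -0.7 -0.8 -2.3  0.7  1.9 -0.2 -6.9  2.3  4.6
 -0.9 -0.5  1.3  1.5 -2.3  0.6  0.4 -1.7 -4.   6.2  4.8 -3.5 -0.9 -0.2
 -0.8  0.1]
[ 463.77796714 -223.79705008]
at [459.2 280.9 205.4 102.8] t 13.57 w 56.2 ff 29.9 F [ 0.7  0.1 -1.7]
need tx -492.8 ty -108.5 tz 55.4 spin -0.2
```

```bash
sed -i 's/(463.3,-225.7,1.8)/(464,-225.7,1.805)/' rf.py
python3 -m creep '[{"hand":0.5,"tx":-0.02,"ty":-0.004,"tz":0,"spin":0},{"hand":0.5,"tx":-0.04,"ty":-0.009,"tz":0,"spin":0},{"hand":0.5,"tx":-0.05,"ty":-0.011,"tz":0,"spin":0},{"hand":0.5,"tx":-0.05,"ty":-0.011,"tz":0,"spin":0},{"hand":0.5,"tx":-0.05,"ty":-0.011,"tz":0,"spin":0}]'
python3 -m creep '[{"hand":0.5,"tx":-0.05,"ty":-0.011,"tz":0,"spin":0},{"hand":0.5,"tx":-0.05,"ty":-0.011,"tz":0,"spin":0},{"hand":0.5,"tx":-0.05,"ty":-0.011,"tz":0,"spin":0},{"hand":0.5,"tx":-0.05,"ty":-0.011,"tz":0,"spin":0},{"hand":0.5,"tx":-0.045,"ty":-0.01,"tz":0,"spin":0}]'
python3 -m creep '[{"hand":0.5,"tx":-0.03,"ty":-0.006,"tz":0,"spin":0},{"hand":0.5,"tx":-0.008,"ty":-0.002,"tz":0,"spin":0},{"hand":0.5,"tx":0,"ty":0,"tz":0,"spin":0}]'
python3 rf.py cradle; python3 go.py 463.8 -223.8 150 103.4
python3 - <<'E'
from h import *
s=snap('side','s6'); t=snap('top','t6'); print(t['color'].shape)
P=(464,-225.7,1.805);c,n=np.cos(P[2]),np.sin(P[2]);o=get_obs();p=o['tool_pos']
a=np.array([-c*.7071,-n*.7071,.7071]); q=proj(s,[p-68*a,p+37*a,p+56*a])
print(q.round(1))
im=cv2.resize(s['color'][170:330,230:390,::-1],(560,560),interpolation=cv2.INTER_CUBIC)
for u in (q-[230,170])*3.5: cv2.circle(im,tuple(int(v) for v in u),4,(0,255,0),1)
cv2.imwrite('pics/z6.png',im)
E
```

```text
time: 14.2
tool_pos: [460.2, 63.2, 203.2]
tcp_rot: [-3.141, 0.0, 1.8]
contact_force: [1.1, 0.1, -0.4]
grip_width: 56.1
finger_force: 29.9
time: 14.82
tool_pos: [462.4, -187.7, 203.2]
tcp_rot: [-3.141, -0.001, 1.799]
contact_force: [0.5, -0.4, -1.3]
grip_width: 56.0
finger_force: 29.9
time: 15.2
tool_pos: [463.7, -224.1, 203.2]
tcp_rot: [-3.141, -0.001, 1.798]
contact_force: [0.8, -1.2, -0.7]
grip_width: 56.2
finger_force: 29.9
local x 1.6 y -0.1 z 203.2 | F local x -1.3 y -0.5 z -0.7 | M [-0.05  0.03 -0.05]
at [ 463.7 -224.1  203.2  103. ] t 15.2 w 56.2 ff 29.9 F [ 0.8 -1.2 -0.7]
need tx 0.3 ty 0.1 tz 53.2 spin -0.4
(420, 560, 3)
[[301.7 233. ]
 [334.5 209.5]
 [341.2 204.6]]
```

View pics/z6.png

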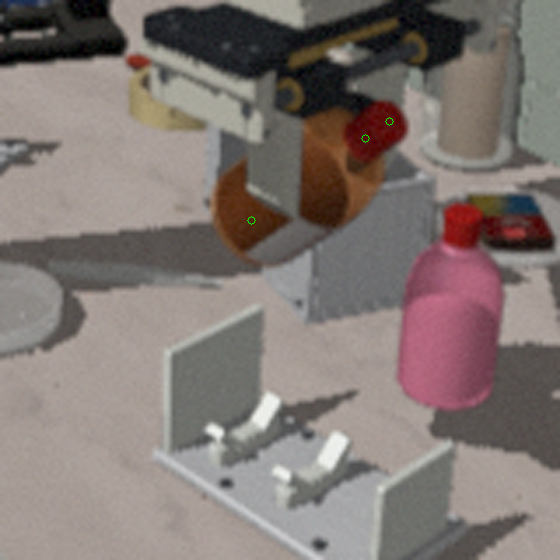

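The side crop shows the bottle still at about 45°. Its cap at (375, 130) sits on the predicted points, and the cradle is below at (160–460, 310–560). I'll lower the upper edge of its base onto the tall board's top edge.

```bash
python3 -m creep '[{"hand":0.5,"tx":0.003,"ty":0,"tz":0.02,"spin":0},{"hand":0.5,"tx":0.003,"ty":0,"tz":0.03,"spin":0},{"hand":0.5,"tx":0.002,"ty":0,"tz":0.02,"spin":0},{"hand":0.5,"tx":0,"ty":0,"tz":0.012,"spin":0},{"hand":0.5,"tx":0,"ty":0,"tz":0,"spin":0}]'; python3 rf.py cradle
python3 -m creep '[{"hand":0.5,"tx":0,"ty":0,"tz":0.003,"spin":0},{"hand":0.5,"tx":0,"ty":0,"tz":0.003,"spin":0}]'; python3 rf.py cradle
```

```text
time: 15.92
tool_pos: [462.5, -215.6, 121.3]
tcp_rot: [-3.141, -0.001, 1.799]
contact_force: [0.1, -0.0, -1.9]
grip_width: 56.1
finger_force: 29.9
local x 10.2 y -0.9 z 121.3 | F local x -0.0 y -0.1 z -1.9 | M [-0.1   0.04  0.05]
time: 16.18
tool_pos: [463.1, -216.5, 116.3]
tcp_rot: [3.14, 0.001, 1.798]
contact_force: [-0.4, 0.9, -1.3]
grip_width: 56.0
finger_force: 29.9
local x 9.1 y -1.2 z 116.3 | F local x 1.0 y 0.2 z -1.3 | M [-0.1  -0.02  0.06]
```

```bash
python3 -m creep '[{"hand":0.5,"tx":0.001,"ty":-0.001,"tz":0.003,"spin":0},{"hand":0.5,"tx":0,"ty":0,"tz":0.0025,"spin":0}]'; python3 rf.py cradle
python3 -m creep '[{"hand":0.5,"tx":0,"ty":0,"tz":0.0025,"spin":0},{"hand":0.5,"tx":0,"ty":0,"tz":0.0025,"spin":0}]'; python3 rf.py cradle
```

```text
time: 16.42
tool_pos: [461.4, -215.5, 110.1]
tcp_rot: [3.142, -0.0, 1.798]
contact_force: [-0.0, -0.0, -1.6]
grip_width: 56.4
finger_force: 29.9
local x 10.5 y 0.2 z 110.1 | F local x -0.0 y 0.0 z -1.6 | M [-0.03  0.07 -0.  ]
time: 16.68
tool_pos: [461.9, -216.8, 105.8]
tcp_rot: [3.141, 0.003, 1.799]
contact_force: [-1.1, -8.1, 4.4]
grip_width: 55.8
finger_force: 29.9
local x 9.1 y 0.0 z 105.8 | F local x -7.6 y 3.0 z 4.4 | M [-1.08  0.48  0.13]
```

```bash
python3 -m creep '[{"hand":0.5,"tx":-0.0016,"ty":0,"tz":0.003,"spin":0},{"hand":0.5,"tx":-0.0014,"ty":0,"tz":0.0033,"spin":0},{"hand":0.5,"tx":-0.0013,"ty":0,"tz":0.0035,"spin":0}]'; python3 rf.py cradle
python3 -m creep '[{"hand":0.5,"tx":-0.0012,"ty":0,"tz":0.0035,"spin":0},{"hand":0.5,"tx":-0.001,"ty":0,"tz":0.0035,"spin":0},{"hand":0.5,"tx":-0.0008,"ty":0,"tz":0.0036,"spin":0}]'; python3 rf.py cradle
```

```text
time: 17.05
tool_pos: [462.8, -220.7, 95.7]
tcp_rot: [3.141, 0.002, 1.798]
contact_force: [-1.4, -5.4, 2.9]
grip_width: 55.8
finger_force: 30.0
local x 5.1 y -0.0 z 95.7 | F local x -4.9 y 2.6 z 2.9 | M [-0.69  0.22  0.09]
time: 17.42
tool_pos: [463.4, -223.0, 84.7]
tcp_rot: [3.141, 0.001, 1.798]
contact_force: [0.6, -5.0, 2.0]
grip_width: 56.2
finger_force: 30.0
local x 2.8 y -0.1 z 84.7 | F local x -5.0 y 0.6 z 2.0 | M [-0.69  0.03 -0.  ]
```

```bash
python3 -m creep '[{"hand":0.5,"tx":-0.0003,"ty":0,"tz":0.0036,"spin":0},{"hand":0.5,"tx":0,"ty":0,"tz":0.0036,"spin":0},{"hand":0.5,"tx":0.0003,"ty":0,"tz":0.0036,"spin":0},{"hand":0.5,"tx":0.0005,"ty":0,"tz":0.0036,"spin":0}]'; python3 rf.py cradle
python3 -m creep '[{"hand":0.5,"tx":0.0007,"ty":0,"tz":0.0036,"spin":0},{"hand":0.5,"tx":0.0008,"ty":0,"tz":0.0036,"spin":0}]'; python3 rf.py cradle
```

```text
time: 17.92
tool_pos: [463.6, -223.0, 70.3]
tcp_rot: [3.14, 0.002, 1.798]
contact_force: [0.7, -7.9, 2.1]
grip_width: 56.0
finger_force: 30.1
local x 2.7 y -0.3 z 70.3 | F local x -7.8 y 1.1 z 2.1 | M [-1.24 -0.07  0.04]
time: 18.18
tool_pos: [463.5, -221.9, 63.1]
tcp_rot: [3.14, 0.003, 1.798]
contact_force: [1.0, -9.8, 0.1]
grip_width: 56.0
finger_force: 30.1
local x 3.8 y -0.4 z 63.1 | F local x -9.8 y 1.3 z 0.1 | M [-1.47 -0.08 -0.02]
```

```bash
python3 -m creep '[{"hand":0.5,"tx":0.0008,"ty":0,"tz":0.003,"spin":0},{"hand":0.5,"tx":0.0008,"ty":0,"tz":0.003,"spin":0},{"hand":0.5,"tx":0,"ty":0,"tz":0,"spin":0}]'; python3 rf.py cradle
cat > cap.py <<'E'
from h import *
import sys
s=snap('side',sys.argv[1]); h=cv2.cvtColor(s['color'],cv2.COLOR_RGB2HSV).astype(int)
m=((h[...,0]<6)|(h[...,0]>172))&(h[...,1]>150)&(h[...,2]>60); m[:240]=0; m[340:]=0; m[:,:285]=0; m[:,370:]=0
n,l,st,ce=cv2.connectedComponentsWithStats(m.astype(np.uint8)); print([(st[i].tolist(),ce[i].round(1).tolist()) for i in range(1,n) if st[i,4]>8])
P=(464,-225.7,1.805);c,k=np.cos(P[2]),np.sin(P[2]);q=lambda a,b,z:[P[0]+a*c-b*k,P[1]+a*k+b*c,z]
tc=get_obs()['tool_pos']; d=tc[:2]-P[:2]; x=d@[c,k]
print('level, at TCP x: cap mid',proj(s,[q(x-46.5,0,tc[2])]).round(1),'final',proj(s,[q(-51.5,0,52)]).round(1))
E
python3 cap.py s7
```

```text
time: 18.55
tool_pos: [463.8, -221.6, 57.9]
tcp_rot: [3.139, 0.005, 1.798]
contact_force: [0.5, -12.5, 4.0]
grip_width: 55.9
finger_force: 30.1
local x 4.0 y -0.7 z 57.9 | F local x -12.2 y 2.5 z 4.0 | M [-2.01  0.03 -0.04]
[([327, 290, 16, 15, 159], [334.8, 297.3])]
level, at TCP x: cap mid [[336.  297.4]] final [[339.6 302.3]]
```

The cap's middle is at pixel (334.8, 297.3), against (336.0, 297.4) for a level bottle, so it's level. I'll move it off the tall board and lower it onto the saddles.

```bash
python3 -m creep '[{"hand":0.5,"tx":-0.005,"ty":0,"tz":0,"spin":0},{"hand":0.5,"tx":-0.005,"ty":0,"tz":0.001,"spin":0},{"hand":0.5,"tx":0,"ty":0,"tz":0,"spin":0}]'; python3 rf.py cradle
python3 -m creep '[{"hand":0.5,"tx":0,"ty":0,"tz":0.0015,"spin":0},{"hand":0.5,"tx":0,"ty":0,"tz":0.0015,"spin":0},{"hand":0.5,"tx":0,"ty":0,"tz":0,"spin":0}]'; python3 rf.py cradle; python3 cap.py s8
```

```text
time: 18.98
tool_pos: [463.7, -228.3, 55.5]
tcp_rot: [-3.14, -0.002, 1.798]
contact_force: [-2.3, -0.8, 0.1]
grip_width: 55.9
finger_force: 29.9
local x -2.4 y 0.9 z 55.5 | F local x -0.3 y 2.4 z 0.1 | M [-0.04  0.53  0.04]
time: 19.35
tool_pos: [463.8, -228.7, 54.6]
tcp_rot: [-3.141, -0.0, 1.799]
contact_force: [-9.1, 0.8, 17.8]
grip_width: 56.1
finger_force: 29.9
local x -2.9 y 0.9 z 54.6 | F local x 2.9 y 8.6 z 17.8 | M [0.15 1.43 0.16]
[([329, 293, 17, 14, 144], [336.6, 299.9])]
level, at TCP x: cap mid [[338.8 300.6]] final [[339.6 302.3]]
```

```bash
python3 -m creep '[{"hand":0.5,"tx":-0.002,"ty":-0.002,"tz":-0.002,"spin":0},{"hand":0.5,"tx":0,"ty":0,"tz":0.001,"spin":0},{"hand":0.5,"tx":0,"ty":0,"tz":0.001,"spin":0},{"hand":0.5,"tx":0,"ty":0,"tz":0,"spin":0}]'; python3 rf.py cradle; python3 cap.py s9
```

```text
time: 19.9
tool_pos: [464.1, -231.5, 54.7]
tcp_rot: [3.139, 0.002, 1.798]
contact_force: [-1.9, 2.7, 15.8]
grip_width: 56.4
finger_force: 29.9
local x -5.7 y 1.2 z 54.7 | F local x 3.1 y 1.3 z 15.8 | M [0.5  0.41 0.02]
[([330, 294, 17, 13, 135], [337.4, 300.3])]
level, at TCP x: cap mid [[340.  301.2]] final [[339.6 302.3]]
```

Vertical load is carried with little side force, so the bottle is seated. I'll ease off and let go.

```bash
python3 -m creep '[{"hand":0.5,"tx":0,"ty":0,"tz":-0.001,"spin":0},{"hand":0.75,"tx":0,"ty":0,"tz":0,"spin":0},{"hand":1,"tx":0,"ty":0,"tz":0,"spin":0},{"hand":1,"tx":0,"ty":0,"tz":0,"spin":0},{"hand":1,"tx":0,"ty":0,"tz":0,"spin":0}]'; python3 rf.py cradle
python3 -m creep '[{"hand":1,"tx":0,"ty":0,"tz":-0.02,"spin":0},{"hand":1,"tx":0,"ty":0,"tz":-0.04,"spin":0},{"hand":1,"tx":0,"ty":0,"tz":-0.05,"spin":0},{"hand":1,"tx":0,"ty":0,"tz":-0.04,"spin":0},{"hand":1,"tx":0,"ty":0,"tz":0,"spin":0}]'
python3 cap.py s10; python3 - <<'E'
from h import *
t=snap('top','t10');s=load('s10')
a=cv2.resize(s['color'][130:330,175:375,::-1],(500,500),interpolation=cv2.INTER_CUBIC)
b=cv2.resize(t['color'][110:260,250:440,::-1],(300,237),interpolation=cv2.INTER_CUBIC); b=cv2.copyMakeBorder(b,0,263,0,0,cv2.BORDER_CONSTANT)
cv2.imwrite('pics/z10.png',np.hstack([a,b]))
E
```

```text
time: 20.58
tool_pos: [463.0, -231.2, 54.0]
tcp_rot: [-3.141, -0.0, 1.798]
contact_force: [-0.9, -0.8, 0.1]
grip_width: 89.8
finger_force: 0.0
local x -5.2 y 2.3 z 54.0 | F local x -0.5 y 1.1 z 0.1 | M [-0.1   0.04 -0.01]
time: 21.2
tool_pos: [464.4, -232.2, 207.3]
tcp_rot: [3.137, 0.005, 1.798]
contact_force: [-0.4, 0.8, 0.4]
grip_width: 92.2
finger_force: 0.0
[([330, 294, 17, 13, 146], [337.0, 299.9])]
level, at TCP x: cap mid [[346.3 228. ]] final [[339.6 302.3]]
```

View pics/z10.png

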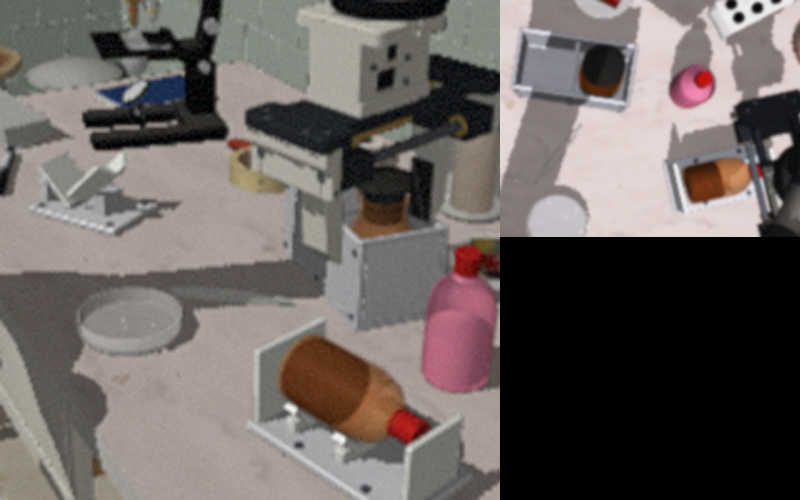

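The last crop shows the bottle level on the saddles, base by the tall board (280, 370) and cap at (405, 425) by the low one. The jar, dish and tweezers are where they were, and the gripper is clear. Handing in.

```bash
python3 -c "from plant import close_job; print(close_job())"
```

```text
the job is handed in; nothing more can be done
None
```

The job is handed in at about 21 s on the robot's clock: the bottle was lifted by its cap, leaned and let go in the rest, then regrasped by its body and laid level in the cradle, base at the tall board, and released; the last picture shows it within a few millimetres of its place, with the jar, dish and tweezers not visibly moved.

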